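# Clear the straightedge and crack open the sealed slide case

## Task

The straightedge is lying on the lid of the black slide-storage case: take it off and lay it flat on the desk, flush along the long edge of the light pad that faces the robot and roughly centred on that edge, and let go of it. Then take the case lid by its grip, pull it free of its sticky seal without throwing it open, and finish still holding it by the grip, steady, about 25 mm open at its front edge. Leave everything else where it is.

Things in the scene. Friction and masses are not known exactly. Their poses are not given: they have to be found in the camera images.
- rule: The straightedge: a flat aluminium bar, 44 mm wide (its x) by 220 mm long (its y) by 8 mm thick, 0.18 to 0.36 kg, with a black upright grip bar along the middle of its top: 12 mm thick (x), 70 mm long (y), from 8 to 46 mm above the underside. It is the same both ways round. Origin: centre of the underside, z up. At the start it lies on the lid of the case, across it, behind the lid's grip.
- rule_grip (a point): Point in the middle of the straightedge's grip bar, 34 mm above its underside, 12 mm below the bar's top.
- pad: The light pad: a fixed, flat, wood-framed slab with a white top, 170 mm (its x) by 250 mm (its y) by 12 mm thick. Origin: centre of its underside on the desk, z up. Its -x side is the long edge that faces the robot (turned up to 0.35 rad); that edge runs along y at x = -85 mm in its frame.
- case: The slide-storage case: a fixed black open box 200 mm (its x) by 280 mm (its y) by 85 mm high, with a grey 12 mm thick lid on it whose top is 97 mm above the desk when shut. The lid is hinged along the far (+x) side; its front edge is on the -x side, which faces the robot. Origin: centre of the underside on the desk, z up.
- lid (a joint): Opening angle of the lid in rad: 0 shut, growing as the front edge rises (range to 1.2). The lid's front edge is 200 mm from the hinge, so 0.125 rad is 25 mm open. A rubber seal bead holds the lid's lip: to break it free takes a pull of about 10 to 18 N at the grip in all, within the first 0.01 to 0.03 rad; after that only the lid's weight (2 to 3.5 N at the grip) remains. Let go, the lid falls back on the bead, at less than 0.06 rad.
- lid_grip (a point): Point in the lid's grip, an upright black fin in the middle of the front part of the lid's top: 44 mm along the case's x, 14 mm thick along the case's y, 40 mm high above the lid. The point is 26 mm above the lid's top, 14 mm below the fin's top, and 165 mm from the hinge towards the front. It moves with the lid.
- lid_hinge (a point): Fixed point on the hinge axis, midway along it: 100 mm behind the case's centre, 85 mm above the desk, level with the lid's underside. The axis runs along the case's y; the lid opens by turning about +y.
- mounts: Bystander: stack of white slide mounts, 50 x 50 x 16 mm, on the light pad. Origin under its centre.
- loupe: Bystander: black loupe, 44 mm across, 42 mm high. Origin under its centre.
- blower: Bystander: black rubber dust blower, 58 mm across, 115 mm high, standing. Origin under its centre.
- rack: Bystander: white slide rack 60 x 200 x 52 mm. Origin under its centre.
- brush: Bystander: brush lying on the desk.
- canister: Bystander: black film canister, 32 mm across, 50 mm high. Origin under its centre.

How it is judged:
On the way, in this order (a step that is already met when the one before it is completed fails the run):
1. the straightedge lies flat on the desk, flush along the pad's near edge, released (x of rule in the frame of pad between -0.1105 and -0.104 m and y of rule in the frame of pad between -0.04 and 0.04 m and angle between the y axis of rule and the y axis of pad, either way round below 0.03 rad and height (world z) of rule below 0.004 m and angle between rule's own z axis and vertical below 0.03 rad and linear speed of rule below 0.02 m/s and contact force between rule and the arm below 0.1 N and contact force between rule and the fingers below 0.1 N), for 0.2 s.
2. the lid has come free of its seal (value of joint lid above 0.07 rad).
At the end, for the whole second after the job is handed in: The gripper holds the lid by its grip (within 40 mm of the grip point, over 1 N), still, at 0.08 to 0.185 rad (16 to 37 mm open in front); the straightedge lies flat and released, flush along the pad's near edge (gap under 3.5 mm, parallel within 0.03 rad, centred within 40 mm) (value of joint lid between 0.08 and 0.185 rad and velocity of joint lid between -0.05 and 0.05 rad/s and contact force between case and the fingers above 1 N and distance between the grasp point and lid_grip below 0.04 m and contact force between case and rule below 0.1 N and x of rule in the frame of pad between -0.1105 and -0.104 m and y of rule in the frame of pad between -0.04 and 0.04 m and angle between the y axis of rule and the y axis of pad, either way round below 0.03 rad and height (world z) of rule below 0.004 m and angle between rule's own z axis and vertical below 0.03 rad and contact force between rule and the fingers below 0.1 N); the arm keeps its last pose, push and grip.
It fails at once if the lid is thrown open past 60 mm at its front edge (value of joint lid above 0.3 rad).
It fails at once if a bystander is moved by more than 30 mm (distance of any of mounts, loupe, blower, rack, brush, canister from where it was at the start of the episode above 0.03 m).
It also fails if it takes over 48 s, if anything falls off the work surface, if the arm or the gripper's body presses on something with over 40 N, if the wrist force passes 120 N, or if a joint passes its speed limit or range.

## Robot

A 6-joint arm with a two-finger parallel gripper is mounted at the origin on the work surface. World frame = base frame: x ahead of the robot, y to its left, z up, the work surface at z = 0. Lengths are in m, angles in rad, forces in N, time in s.
With the tool pointing down it reaches from about 0.25 to 0.8 m from the base axis. Payload 8.5 kg.
Tool frame: the origin (TCP) lies midway between the tips of the shut fingers; the grasp point (between the pads) lies arm.hold_point_z behind it (arm.hold_point_z is the distance from the TCP to the grasp point, in m); z points along the fingers, y is the direction in which the jaws open and shut (so a half turn about z gives the same grasp; the last joint's range is limited). The gripper opens to 85 mm and grips with 20 to 120 N. Pads are 22 mm wide; open, the fingers measure 114 mm over their backs; the gripper's body (76 mm by 85 mm) begins 54 mm behind the grasp point. The pads swing forward as they close: fully open they stand 13 mm farther back than shut.
Start: joints at [1.192, 0.238, -0.013, 1.319, 0, 1.571], TCP at [0.194, 0.488, 0.231] pointing down, gripper open.
Joint ranges: [-2.66, 2.66], [-1.03, 1.9], [-1.14, 1.46], [-1.82, 2.27], [-1.45, 1.34], [-3.14, 3.14]. Speed limits (rad/s): [2.22, 2.22, 2.79, 3.14, 3.14, 3.14].

## Interface

Orientations are given as a unit quaternion [x, y, z, w].
In Python, from rig import arm gives the robot as it stands.
- The arm moves only by the shell command python3 -m jog 'ROWS' [FORCE]. ROWS is JSON, a list of rows, each an object of numbers: "rx", "ry", "rz": the turn, a rotation vector about the world's x, y, z in degrees; "x", "y", "z": the shift along the world's x, y, z in mm; "claw": the closure, from 0 (fully open) to 1 (shut). In form: [{"rx": .., "ry": .., "rz": .., "x": .., "y": .., "z": .., "claw": ..}, ...]. A call has 1 to 8 rows; each row shifts and turns the commanded pose from where the row before left it; what a row does not reach is not made up. A row lasts 1/12 s, in which the tool goes at most 41.7 mm and 7.16 degrees, less where a joint would pass 70% of its speed; a pose out of reach is approached as far as the arm can. A call with a gripper value outside its range is refused whole. The fingers move at their own pace and stop on an object; FORCE is the grip in N (left out, the last holds). Time passes only in rows, so rows that do not move let the fingers close. It gives the time, the measured TCP pose, the force and the opening at its end, in the units of the state.
- arm.state(): the state, without advancing time (a new reading comes with each control period).
- arm.read_camera(name): name is "scene" or "top" or "wrist"; returns the picture (480x640x3 uint8, red, green, blue); there is no depth.
- arm.camera_model(name): a dict with "fx", "fy", "cx", "cy" (pixels), "rvec" (rotation vector, rad) and "tvec" (3), from world to camera coordinates, as OpenCV has them. Camera axes: x right, y down, z forward; pixel columns grow to the right and rows downward; lengths in m; the calibration is good to about 2 mm. The wrist camera is an equidistant fisheye: a pixel r from the principal point sees the ray r / f radians off the axis. A picture is of the moment at which its call begins: read the wrist's pose just before it. camera_model takes no time and is no camera call; for the wrist camera it gives the pose at the moment of the call.
- arm.job_done(): hands the job in, once; it reports no verdict.
Trained networks look in the newest picture that a camera, given by its name, has taken for a name from the list of things; names that differ only in an ending like _2 or _b are one class to them, and where a whole thing is asked for, a point or a joint stands for the part that bears it (a point fixed in the world has none). Each returns a list of dicts, best first, with "conf" (0 to 1); they miss things now and then, are a little off and sometimes report something else, mostly with a low value. They report only what shows in the picture. A call takes as long as a camera call.
- arm.cut_out(camera, label): "region" (480x640 bool, what is visible of it) and "at" ([row, column] in pixels, amid what is visible of it).
The state is a dict: "time_s": time; "q": joint angles; "joint_vel": joint speeds; "joint_torque": joint torques, N m; "ee_pos": TCP position; "tool_rot": TCP orientation; "wrist_force": force on the tool from outside, world axes, zero at the start; "torque": the same for the moment, N m; "width": opening from 0.0 (shut) to 1.0 (fully open).
Only numpy, scipy, OpenCV 4.12 (cv2) and the standard library are available. Lean on these libraries where they do the work, as an engineer would, in place of code of your own. Each camera call takes 0.05 s, during which the arm holds its last target.

## Working session

There is one attempt and no reset: what is moved stays moved. The work goes in short steps, Python scripts to look and compute and a shell command to move; the robot and the scene stay as the last step left them, time stands still between calls to the robot, and variables do not carry over. Pictures are saved under pics/ and viewed, and the job is handed in when it is done.

```bash
ls; mkdir -p pics; python3 - <<'E'
from rig import arm
import cv2
s=arm.state(); print({k:s[k] for k in s}); print(arm.hold_point_z)
for n in ("scene","top","wrist"):
    im=arm.read_camera(n); cv2.imwrite(f"pics/{n}0.png",im[:,:,::-1]); print(n,arm.camera_model(n))
E
```

```text
pics
{'time_s': 0.0, 'q': array([ 1.19200160e+00,  2.38753436e-01, -1.42594469e-02,  1.31916593e+00,
        3.52319371e-05,  1.57079337e+00]), 'joint_vel': array([-4.39476977e-04,  3.49793622e-04, -2.95969461e-04,  2.23227971e-05,
        2.31376184e-03, -5.89172849e-05]), 'joint_torque': array([-2.32234106e-04, -5.38774467e+01,  3.46437085e+01,  1.85877609e-02,
       -1.22334228e-06, -8.43248756e-06]), 'ee_pos': array([0.19398588, 0.48741152, 0.23068993]), 'tool_rot': array([ 1.88265588e-01,  9.82117911e-01, -6.75564954e-04, -1.47440165e-04]), 'wrist_force': array([-0.14015382, -0.09010349,  0.35848837]), 'torque': array([-0.04261704, -0.0234298 ,  0.06422426]), 'width': 1.0009192460709777}
0.0187
scene {'fx': 583.2228845182957, 'fy': 583.2228845182957, 'cx': 323.9260009106179, 'cy': 248.92168682547853, 'rvec': array([ 2.50220032,  0.7061509 , -0.21908477]), 'tvec': array([-0.50177493, -0.19865367,  1.72619229])}
top {'fx': 512.6299406427096, 'fy': 512.6299406427096, 'cx': 322.8920540835369, 'cy': 236.61545969914522, 'rvec': array([ 2.10897066, -2.11134517,  0.22577666]), 'tvec': array([-0.0231863 ,  0.58848953,  1.36264006])}
wrist {'fx': 371.64829954431775, 'fy': 371.64829954431775, 'cx': 322.79970644436764, 'cy': 244.15997973215923, 'rvec': array([-2.37358669, -1.61156087, -0.25580966]), 'tvec': array([-0.52451558, -0.04016016,  0.38015707])}
```

View pics/top0.png

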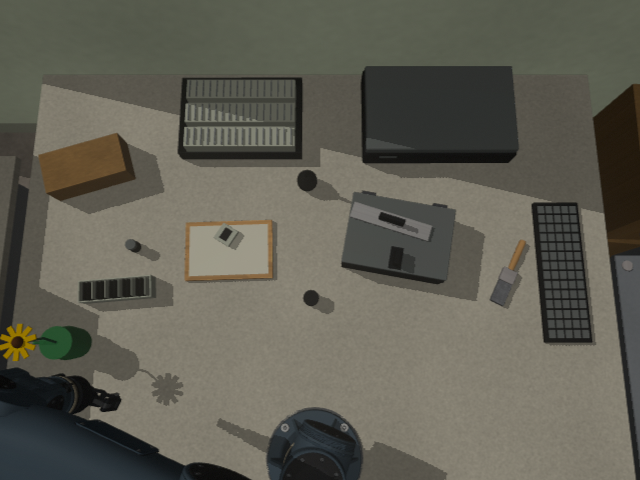

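View pics/scene0.png

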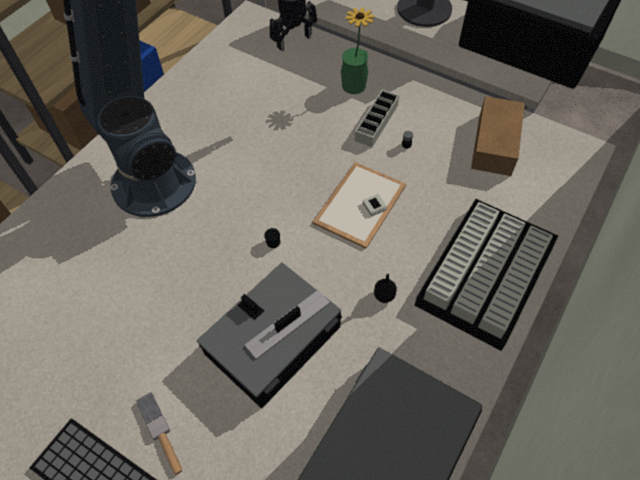

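View pics/wrist0.png

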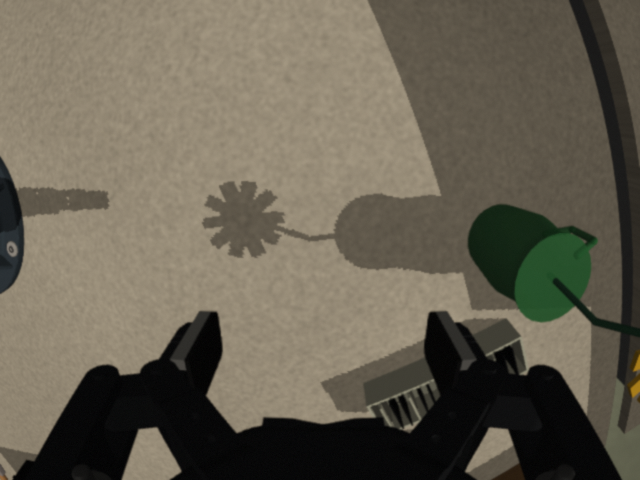

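The top picture shows the pad around (228,250), the case at about (400,237), the rule across the lid with its grip at (392,218), the lid fin at (397,257), the loupe at (311,298) and the blower at (307,181). Next I'll get masks and fit poses.

```bash
cat > h.py <<'E'
from rig import arm
import numpy as np, cv2
from scipy.optimize import least_squares
def P(cam,pts):
    m=arm.camera_model(cam) if isinstance(cam,str) else cam
    K=np.array([[m['fx'],0,m['cx']],[0,m['fy'],m['cy']],[0,0,1]])
    return cv2.projectPoints(np.asarray(float_(pts)),m['rvec'],m['tvec'],K,None)[0].reshape(-1,2)
def float_(p): return np.asarray(p,float).reshape(-1,1,3)
def Pw(m,pts):
    R=cv2.Rodrigues(m['rvec'])[0]; c=np.asarray(pts,float).reshape(-1,3)@R.T+m['tvec']
    rho=np.hypot(c[:,0],c[:,1]); th=np.arctan2(rho,c[:,2])
    k=m['fx']*th/np.maximum(rho,1e-9)
    return np.c_[m['cx']+k*c[:,0],m['cy']+k*c[:,1]]
def box(x,y,yaw,lx,ly,z0,z1):
    c,s=np.cos(yaw),np.sin(yaw)
    return np.array([[x+c*a*lx/2-s*b*ly/2,y+s*a*lx/2+c*b*ly/2,z] for z in (z0,z1) for a in(-1,1) for b in(-1,1)])
def sil(uv,f=8):
    # antialiased silhouette of convex hull
    im=np.zeros((480,640),np.uint8); h=cv2.convexHull(uv.astype(np.float32))
    cv2.fillPoly(im,[np.round(h*16).astype(np.int32)],255,cv2.LINE_AA,4); return im/255.
E
python3 - <<'E'
from h import *
import pickle
R={}
for c in("top","scene"):
    im=arm.read_camera(c)
    for l in("pad","rule","case","lid_grip","rule_grip"):
        d=arm.cut_out(c,l)
        print(c,l,[(round(x['conf'],2),x['at'],int(x['region'].sum())) for x in d[:3]])
        R[c,l]=d
    R[c,'im']=im
    o=im[:,:,::-1].copy()
    for l,col in(("pad",(0,0,255)),("rule",(0,255,0)),("case",(255,0,0))):
        if R[c,l]:
            k=cv2.findContours(R[c,l][0]['region'].astype(np.uint8),cv2.RETR_LIST,cv2.CHAIN_APPROX_NONE)[0]; cv2.drawContours(o,k,-1,col,1)
    cv2.imwrite(f"pics/{c}_m.png",cv2.resize(o[150:450,150:550] if c=="scene" else o[150:350,150:500],None,fx=2,fy=2))
pickle.dump(R,open("R.pkl","wb"))
E
```

```text
top pad [(0.93, [251.3, 228.1], 4796)]
top rule [(0.36, [245.6, 131.4], 156)]
top case [(0.75, [243.8, 402.5], 6868)]
top lid_grip [(0.63, [241.2, 403.5], 6373), (0.51, [179.4, 304.5], 298)]
top rule_grip [(0.98, [220.5, 391.0], 1335)]
scene pad [(0.62, [204.0, 358.7], 3966)]
scene rule [(0.96, [324.4, 286.1], 1744)]
scene case [(0.76, [327.0, 266.0], 9315)]
scene lid_grip [(0.84, [328.8, 261.5], 7801)]
scene rule_grip [(0.77, [325.7, 283.7], 1776)]
```

```bash
cat > fit.py <<'E'
from h import *
import pickle
from scipy.optimize import minimize
R=pickle.load(open("R.pkl","rb"))
best=lambda c,l:R[c,l][0]['region'].astype(float)
def model(kind,p,cam):
    x,y,a=p; c,s=np.cos(a),np.sin(a)
    if kind=="pad": return sil(P(cam,box(x,y,a,.17,.25,0,.012)))
    if kind=="rule":
        z=.097
        return np.maximum(sil(P(cam,box(x,y,a,.044,.22,z,z+.008))),sil(P(cam,box(x,y,a,.012,.07,z+.008,z+.046))))
    if kind=="case":
        fx,fy=x-c*.065,y-s*.065
        m=np.maximum(sil(P(cam,box(x,y,a,.2,.28,0,.097))),sil(P(cam,box(fx,fy,a,.044,.014,.097,.137))))
        return m
def obs(kind,c):
    if kind=="pad": return best(c,"pad")
    if kind=="rule": return best(c,"rule_grip") if c=="top" else best(c,"rule")
    return np.maximum(best(c,"case"),obs("rule",c))
def fit(kind,p0,cams):
    O={c:obs(kind,c) for c in cams}; M={c:arm.camera_model(c) for c in cams}
    f=lambda p:sum(np.abs(model(kind,p,M[c])-O[c]).sum() for c in cams)
    p=np.array(p0,float)
    for st in(.03,.006,.002):
        S=np.vstack([p]+[p+d for d in np.diag([st,st,st*4])])
        r=minimize(f,p,method="Nelder-Mead",options=dict(initial_simplex=S,xatol=1e-5,fatol=.1)); p=r.x
    return p,r.fun,{c:int(O[c].sum()) for c in cams}
if __name__=="__main__":
    for k,p0 in(("pad",(.55,.24,0)),("case",(.57,-.19,.15)),("rule",(.62,-.17,.25))):
        # p0 refine by rough ray of mask centre
        for cams in(("top",),("scene",),("top","scene")):
            p,v,n=fit(k,p0,cams); print(k,cams,np.round(p,4),round(v),n)
E
python3 - <<'E'
from h import *
def ray(c,u,v,z):
    m=arm.camera_model(c);R=cv2.Rodrigues(m['rvec'])[0]
    d=R.T@np.array([(u-m['cx'])/m['fx'],(v-m['cy'])/m['fy'],1]);o=-R.T@m['tvec'];return o+d*(z-o[2])/d[2]
for n,u,v,z in(("pad",228,251,.012),("case",400,240,.09),("rule",391,220,.1),("loupe",311,298,.04),("blower",307,181,.1),("fin",397,257,.12)):print(n,ray("top",u,v,z).round(3))
E
python3 fit.py
```

```text
pad [0.557 0.248 0.012]
case [ 0.573 -0.234  0.09 ]
rule [ 0.627 -0.209  0.1  ]
loupe [0.42  0.009 0.04 ]
blower [0.738 0.02  0.1  ]
fin [ 0.521 -0.22   0.12 ]
pad ('top',) [0.5624 0.2487 0.0464] 531 {'top': 4796}
pad ('scene',) [0.5589 0.2443 0.0293] 585 {'scene': 3966}
pad ('top', 'scene') [0.5611 0.2466 0.0306] 1202 {'top': 4796, 'scene': 3966}
case ('top',) [ 0.5884 -0.2291 -0.175 ] 263 {'top': 8153}
case ('scene',) [ 0.5827 -0.2308 -0.1832] 362 {'scene': 11051}
case ('top', 'scene') [ 0.5852 -0.2306 -0.1766] 765 {'top': 8153, 'scene': 11051}
rule ('top',) [ 0.625  -0.2051 -0.3133] 111 {'top': 1335}
rule ('scene',) [ 0.6204 -0.2097 -0.3112] 118 {'scene': 1744}
rule ('top', 'scene') [ 0.6219 -0.209  -0.3102] 275 {'top': 1335, 'scene': 1744}
```

View pics/top_m.png

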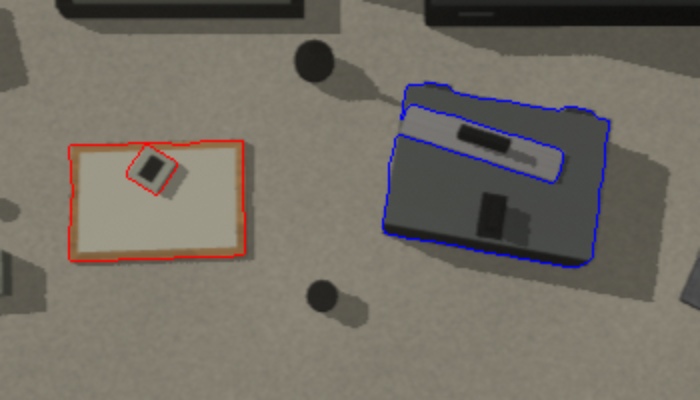

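View pics/scene_m.png

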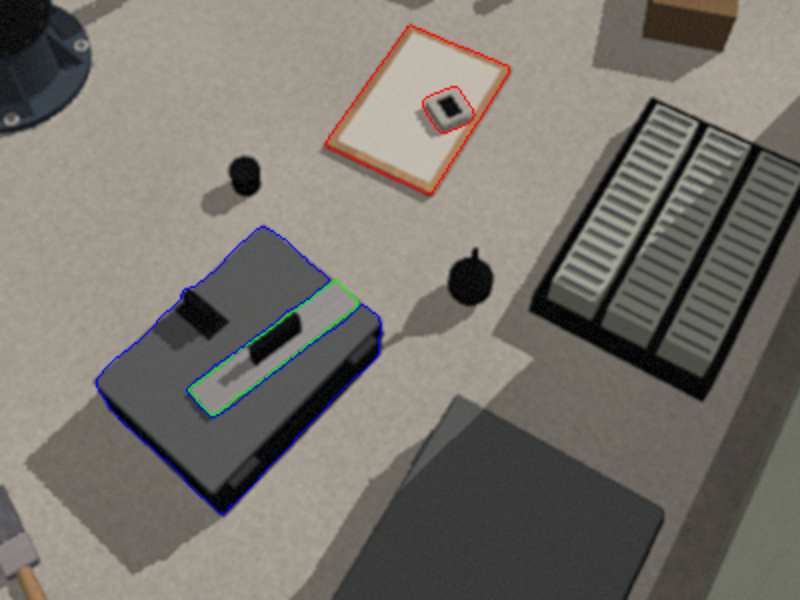

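Masks and fits are consistent between the cameras (within about 5 mm). I'll move above the rule, turning −86° on the way.

```bash
python3 -m jog '[{"x":20,"y":-33,"rz":-4.1,"claw":0},{"x":20,"y":-33,"rz":-4.1,"claw":0},{"x":20,"y":-33,"rz":-4.1,"claw":0},{"x":20,"y":-33,"rz":-4.1,"claw":0},{"x":20,"y":-33,"rz":-4.1,"claw":0},{"x":20,"y":-33,"rz":-4.1,"claw":0},{"x":20,"y":-33,"rz":-4.1,"claw":0},{"x":20,"y":-33,"rz":-4.1,"claw":0}]' 40
python3 -m jog '[{"x":20,"y":-33,"rz":-4.1,"claw":0},{"x":20,"y":-33,"rz":-4.1,"claw":0},{"x":20,"y":-33,"rz":-4.1,"claw":0},{"x":20,"y":-33,"rz":-4.1,"claw":0},{"x":20,"y":-33,"rz":-4.1,"claw":0},{"x":20,"y":-33,"rz":-4.1,"claw":0},{"x":20,"y":-33,"rz":-4.1,"claw":0},{"x":20,"y":-33,"rz":-4.1,"claw":0}]'
python3 -m jog '[{"x":20,"y":-33,"rz":-4.1,"claw":0},{"x":20,"y":-33,"rz":-4.1,"claw":0},{"x":20,"y":-33,"rz":-4.1,"claw":0},{"x":20,"y":-33,"rz":-4.1,"claw":0},{"x":10,"y":-5,"rz":-4.1,"claw":0},{"x":0,"y":0,"claw":0},{"claw":0}]'
python3 - <<'E'
from h import *
s=arm.state();print(s['q'].round(3))
im=arm.read_camera("wrist");cv2.imwrite("pics/w1.png",im[:,:,::-1])
import pickle
W={'im':im,'m':arm.camera_model("wrist"),'s':s}
for l in("rule","rule_grip","lid_grip","case"):
    d=arm.cut_out("wrist",l);W[l]=d;print(l,[(round(x['conf'],2),x['at'],int(x['region'].sum())) for x in d[:3]])
pickle.dump(W,open("W1.pkl","wb"))
E
```

```text
[ 1.192  0.238 -0.013  1.319  0.     1.571]
rule []
rule_grip []
lid_grip []
case [(0.55, [471.6, 24.3], 224)]invalid input at $[0]: expected keys rx, ry, rz, x, y, z, claw
invalid input at $[0]: expected keys rx, ry, rz, x, y, z, claw
invalid input at $[0]: expected keys rx, ry, rz, x, y, z, claw
```

View pics/w1.png

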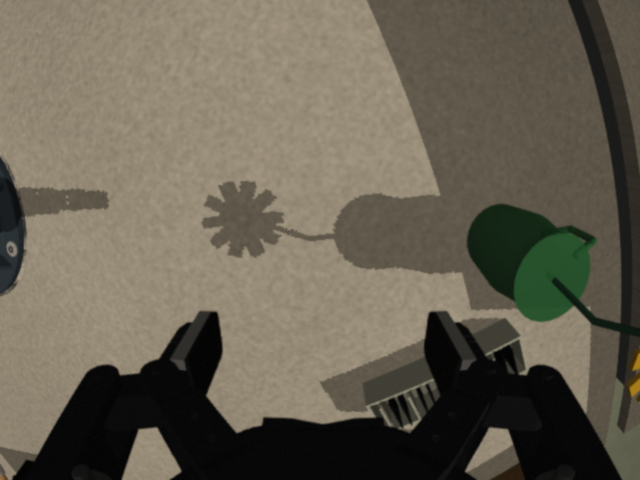

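The arm did not move and the picture is unchanged: every row needs all seven keys.

```bash
python3 -m jog '[{"rx":0,"ry":0,"rz":-4.1,"x":20,"y":-33,"z":0,"claw":0},{"rx":0,"ry":0,"rz":-4.1,"x":20,"y":-33,"z":0,"claw":0},{"rx":0,"ry":0,"rz":-4.1,"x":20,"y":-33,"z":0,"claw":0},{"rx":0,"ry":0,"rz":-4.1,"x":20,"y":-33,"z":0,"claw":0},{"rx":0,"ry":0,"rz":-4.1,"x":20,"y":-33,"z":0,"claw":0},{"rx":0,"ry":0,"rz":-4.1,"x":20,"y":-33,"z":0,"claw":0},{"rx":0,"ry":0,"rz":-4.1,"x":20,"y":-33,"z":0,"claw":0},{"rx":0,"ry":0,"rz":-4.1,"x":20,"y":-33,"z":0,"claw":0}]' 40
python3 -m jog '[{"rx":0,"ry":0,"rz":-4.1,"x":20,"y":-33,"z":0,"claw":0},{"rx":0,"ry":0,"rz":-4.1,"x":20,"y":-33,"z":0,"claw":0},{"rx":0,"ry":0,"rz":-4.1,"x":20,"y":-33,"z":0,"claw":0},{"rx":0,"ry":0,"rz":-4.1,"x":20,"y":-33,"z":0,"claw":0},{"rx":0,"ry":0,"rz":-4.1,"x":20,"y":-33,"z":0,"claw":0},{"rx":0,"ry":0,"rz":-4.1,"x":20,"y":-33,"z":0,"claw":0},{"rx":0,"ry":0,"rz":-4.1,"x":20,"y":-33,"z":0,"claw":0},{"rx":0,"ry":0,"rz":-4.1,"x":20,"y":-33,"z":0,"claw":0}]'
```

```text
time_s: 1.67
ee_pos: [0.3546, 0.2221, 0.2315]
tool_rot: [0.459, 0.888, 0.0, 0.0]
wrist_force: [0.3, 0.8, -0.9]
width: 1.0
time_s: 2.33
ee_pos: [0.5148, -0.0423, 0.2314]
tool_rot: [0.692, 0.722, 0.0, 0.0]
wrist_force: [1.2, 0.5, -0.1]
width: 0.996
```

```bash

python3 -m jog '[{"rx":0,"ry":0,"rz":-4.1,"x":20,"y":-33,"z":0,"claw":0},{"rx":0,"ry":0,"rz":-4.1,"x":20,"y":-33,"z":0,"claw":0},{"rx":0,"ry":0,"rz":-4.1,"x":20,"y":-33,"z":0,"claw":0},{"rx":0,"ry":0,"rz":-4.1,"x":20,"y":-33,"z":0,"claw":0},{"rx":0,"ry":0,"rz":-4.1,"x":20,"y":-33,"z":0,"claw":0},{"rx":0,"ry":0,"rz":0,"x":0,"y":0,"z":0,"claw":0},{"rx":0,"ry":0,"rz":0,"x":0,"y":0,"z":0,"claw":0}]'
python3 - <<'E'
from h import *
s=arm.state();print(s['q'].round(3))
im=arm.read_camera("wrist");cv2.imwrite("pics/w2.png",im[:,:,::-1])
import pickle
W={'im':im,'m':arm.camera_model("wrist"),'s':s}
for l in("rule","rule_grip","lid_grip","case"):
    d=arm.cut_out("wrist",l);W[l]=d;print(l,[(round(x['conf'],2),x['at'],int(x['region'].sum())) for x in d[:3]])
pickle.dump(W,open("W1.pkl","wb"))
E
```

```text
time_s: 2.92
ee_pos: [0.6145, -0.2071, 0.2298]
tool_rot: [0.809, 0.588, -0.0, -0.001]
wrist_force: [-1.9, 0.6, -0.4]
width: 0.998
[-0.325  0.459  0.313  1.427  0.     1.559]
rule [(0.85, [209.9, 333.3], 15994)]
rule_grip [(0.93, [209.4, 334.1], 15858)]
lid_grip [(0.88, [241.3, 278.2], 58210)]
case [(0.65, [237.5, 277.6], 58566), (0.29, [79.5, 86.4], 1645)]
```

View pics/w2.png

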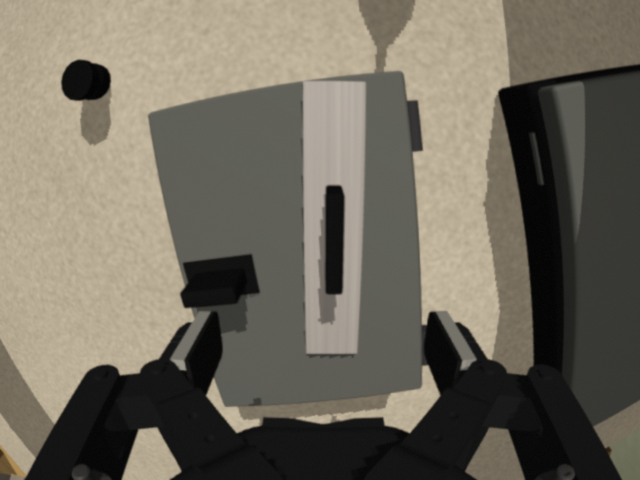

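The wrist view shows the rule from (335,82) to (332,353), its grip bar at (334,240), and the lid fin at (215,280). I'll fit the rule and case from this view.

```bash
cat > wfit.py <<'E'
from h import *
import pickle
from scipy.optimize import minimize
def dens(b): # top face outline + verticals densified
    return b
def msk(m,boxes):
    o=np.zeros((480,640))
    for b in boxes:
        # subdivide edges of the 8 corner box for fisheye curvature: grid in a,b,z
        g=np.linspace(0,1,9); a,c,d=np.meshgrid(g,g,[0,1.],indexing='ij')
        b0=b.reshape(2,2,2,3)
        pts=(b0[0,0,0]+a[...,None]*(b0[0,1,0]-b0[0,0,0])+c[...,None]*(b0[0,0,1]-b0[0,0,0])+d[...,None]*(b0[1,0,0]-b0[0,0,0])).reshape(-1,3)
        o=np.maximum(o,sil(Pw(m,pts)))
    return o
def fitw(m,obs,boxes,p0,ign=None):
    w=np.ones((480,640)) if ign is None else (~ign).astype(float)
    f=lambda p:(w*np.abs(msk(m,boxes(*p))-obs)).sum()
    p=np.array(p0,float)
    for st in(.02,.005,.002):
        S=np.vstack([p]+[p+d for d in np.diag([st,st,st*4])])
        r=minimize(f,p,method="Nelder-Mead",options=dict(initial_simplex=S,xatol=1e-5,fatol=.1));p=r.x
    return p,r.fun
def ruleb(z): return lambda x,y,a:[box(x,y,a,.044,.22,z,z+.008),box(x,y,a,.012,.07,z+.008,z+.046)]
E
python3 - <<'E'
from wfit import *
W=pickle.load(open("W1.pkl","rb"));m=W['m']
ob=W['rule'][0]['region'].astype(float)
p,v=fitw(m,ob,ruleb(.097),(.622,-.209,-.31));print("rule",p.round(4),v,ob.sum())
def cb(x,y,a):
    c,s=np.cos(a),np.sin(a);return [box(x,y,a,.2,.28,.085,.097),box(x-.065*c,y-.065*s,a,.044,.014,.097,.137)]
ob2=np.maximum(W['case'][0]['region'],ob>0)*1.
q,v=fitw(m,ob2,cb,(.585,-.23,-.176));print("case",q.round(4),v,ob2.sum())
o=W['im'][:,:,::-1].copy()
for b,col in((ruleb(.097)(*p),(0,255,0)),(cb(*q),(0,0,255))):
    k=cv2.findContours((msk(m,b)>.5).astype(np.uint8),cv2.RETR_LIST,cv2.CHAIN_APPROX_NONE)[0];cv2.drawContours(o,k,-1,col,1)
for b in (ruleb(.097)(*p)[1],cb(*q)[1]):
    for u in Pw(m,b).round().astype(int): cv2.circle(o,tuple(map(int,u)),2,(255,255,0),-1)
cv2.imwrite("pics/w2f.png",o)
E
```

```text
rule [ 0.6216 -0.2057 -0.3153] 386.45490196078435 15994.0
case [ 0.5857 -0.2273 -0.1782] 2895.4039215686275 74464.0
```

View pics/w2f.png

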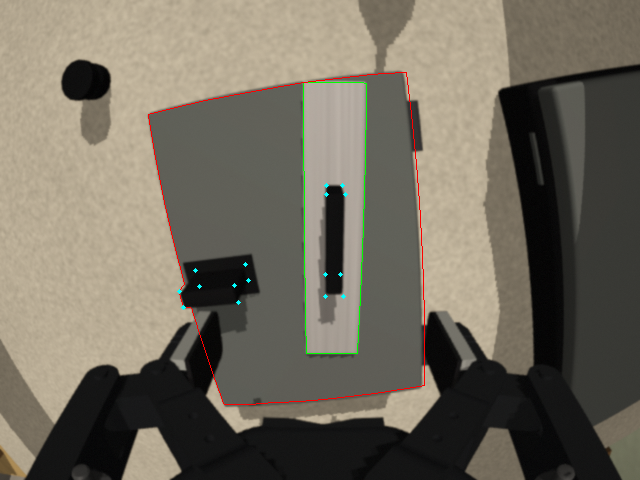

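The fit is tight, and the outline matches the rule within about 2 px. The tool's y axis is already at −18.0°, against −18.1° for the rule. I need +7 mm in x and +1 mm in y, then down to TCP z ≈ 0.115.

```bash

python3 -m jog '[{"rx":0,"ry":0,"rz":0,"x":7,"y":1,"z":-30,"claw":0},{"rx":0,"ry":0,"rz":0,"x":0,"y":0,"z":-35,"claw":0},{"rx":0,"ry":0,"rz":0,"x":0,"y":0,"z":-30,"claw":0},{"rx":0,"ry":0,"rz":0,"x":0,"y":0,"z":-20,"claw":0},{"rx":0,"ry":0,"rz":0,"x":0,"y":0,"z":0,"claw":0.5},{"rx":0,"ry":0,"rz":0,"x":0,"y":0,"z":0,"claw":1},{"rx":0,"ry":0,"rz":0,"x":0,"y":0,"z":0,"claw":1},{"rx":0,"ry":0,"rz":0,"x":0,"y":0,"z":0,"claw":1}]' 50
python3 -m jog '[{"rx":0,"ry":0,"rz":0,"x":0,"y":0,"z":0,"claw":1},{"rx":0,"ry":0,"rz":0,"x":0,"y":0,"z":0,"claw":1},{"rx":0,"ry":0,"rz":0,"x":0,"y":0,"z":0,"claw":1},{"rx":0,"ry":0,"rz":0,"x":0,"y":0,"z":0,"claw":1}]'
```

```text
time_s: 3.83
ee_pos: [0.6223, -0.2043, 0.1186]
tool_rot: [0.808, 0.589, 0.001, 0.001]
wrist_force: [-0.3, -0.4, 0.1]
width: 0.454
time_s: 4.17
ee_pos: [0.6218, -0.2044, 0.1178]
tool_rot: [0.808, 0.589, 0.001, 0.001]
wrist_force: [-0.1, 0.2, 6.0]
width: 0.133
```

The opening of 0.133 × 85 = 11.3 mm means the bar is gripped. Lift, then carry towards the pad.

```bash

python3 -m jog '[{"rx":0,"ry":0,"rz":0,"x":0,"y":0,"z":5,"claw":1},{"rx":0,"ry":0,"rz":0,"x":0,"y":0,"z":15,"claw":1},{"rx":0,"ry":0,"rz":0,"x":0,"y":0,"z":30,"claw":1},{"rx":0,"ry":0,"rz":0,"x":0,"y":0,"z":30,"claw":1},{"rx":0,"ry":0,"rz":0,"x":-5,"y":15,"z":20,"claw":1},{"rx":0,"ry":0,"rz":2,"x":-14,"y":30,"z":0,"claw":1},{"rx":0,"ry":0,"rz":2,"x":-14,"y":30,"z":0,"claw":1},{"rx":0,"ry":0,"rz":2,"x":-14,"y":30,"z":0,"claw":1}]'
python3 -m jog '[{"rx":0,"ry":0,"rz":2,"x":-14,"y":34,"z":0,"claw":1},{"rx":0,"ry":0,"rz":2,"x":-14,"y":34,"z":0,"claw":1},{"rx":0,"ry":0,"rz":2,"x":-14,"y":34,"z":0,"claw":1},{"rx":0,"ry":0,"rz":2,"x":-14,"y":34,"z":0,"claw":1},{"rx":0,"ry":0,"rz":2,"x":-14,"y":34,"z":0,"claw":1},{"rx":0,"ry":0,"rz":2,"x":-14,"y":34,"z":0,"claw":1},{"rx":0,"ry":0,"rz":2,"x":-14,"y":34,"z":0,"claw":1},{"rx":0,"ry":0,"rz":1,"x":-14,"y":34,"z":0,"claw":1}]'
python3 -m jog '[{"rx":0,"ry":0,"rz":0,"x":-14,"y":34,"z":0,"claw":1},{"rx":0,"ry":0,"rz":0,"x":-8,"y":34,"z":0,"claw":1},{"rx":0,"ry":0,"rz":0,"x":0,"y":2,"z":-10,"claw":1},{"rx":0,"ry":0,"rz":0,"x":0,"y":0,"z":-10,"claw":1},{"rx":0,"ry":0,"rz":0,"x":0,"y":0,"z":0,"claw":1},{"rx":0,"ry":0,"rz":0,"x":0,"y":0,"z":0,"claw":1}]'
python3 - <<'E'
from h import *
import pickle
s=arm.state();m=arm.camera_model("wrist")
im=arm.read_camera("wrist");cv2.imwrite("pics/w3.png",im[:,:,::-1])
W={'im':im,'m':m,'s':s}
for l in("rule","rule_grip","pad","mounts"):
    d=arm.cut_out("wrist",l);W[l]=d;print(l,[(round(x['conf'],2),x['at'],int(x['region'].sum())) for x in d[:3]])
pickle.dump(W,open("W3.pkl","wb"))
E
```

```text
time_s: 4.83
ee_pos: [0.5734, -0.0985, 0.2167]
tool_rot: [0.776, 0.631, 0.0, 0.0]
wrist_force: [0.8, 1.2, -1.6]
width: 0.134
time_s: 5.5
ee_pos: [0.461, 0.174, 0.2167]
tool_rot: [0.687, 0.727, 0.0, 0.0]
wrist_force: [1.0, 0.7, -2.0]
width: 0.128
time_s: 6.0
ee_pos: [0.4398, 0.2416, 0.1957]
tool_rot: [0.687, 0.726, -0.001, -0.0]
wrist_force: [0.2, -0.4, -2.3]
width: 0.131
rule [(0.7, [195.9, 323.5], 28934)]
rule_grip [(0.76, [194.8, 322.0], 28871)]
pad [(0.77, [197.7, 441.1], 35105)]
mounts [(0.71, [215.8, 497.3], 2717)]
```

View pics/w3.png

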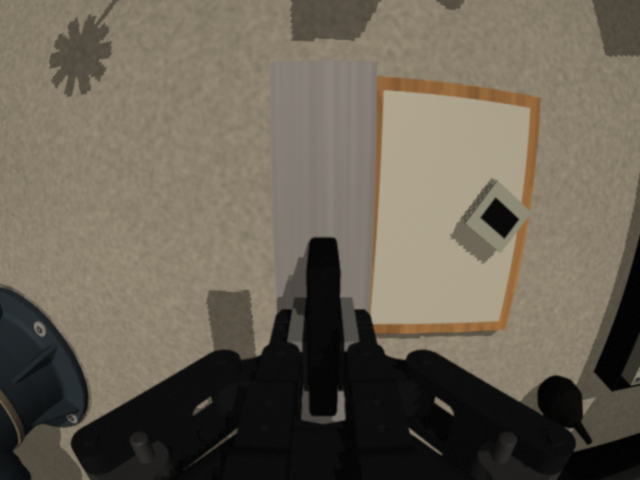

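The wrist view shows the held rule with its right edge at x ≈ 375 px, next to the pad's near edge (about 380 px at the top, 372 at the bottom). I'll fit both.

```bash
python3 - <<'E'
from wfit import *
W=pickle.load(open("W3.pkl","rb"));m=W['m'];s=W['s'];im=W['im']
rule=W['rule'][0]['region'];pad=W['pad'][0]['region']|W['mounts'][0]['region']
dark=cv2.dilate((im.max(2)<40).astype(np.uint8),np.ones((5,5)))>0
ob=cv2.morphologyEx(pad.astype(np.uint8),cv2.MORPH_CLOSE,np.ones((9,9))).astype(float)
ig=cv2.dilate(rule.astype(np.uint8),np.ones((3,3)))>0
ig|=dark&~pad
padb=lambda x,y,a:[box(x,y,a,.17,.25,0,.012)]
p,v=fitw(m,ob,padb,(.561,.2466,.035),ig);print("pad",p.round(4),p[2]*57.3,v,ob.sum())
z=s['ee_pos'][2]-.0208
q,v=fitw(m,rule.astype(float),ruleb(z),(.44,.2416,.03),dark&~rule);print("rule",z,q.round(4),q[2]*57.3,v,rule.sum())
# free z
from scipy.optimize import minimize
def f(p): return ((~(dark&~rule))*np.abs(msk(m,ruleb(p[3])(*p[:3]))-rule)).sum()
S=np.vstack([np.r_[q,z]]+[np.r_[q,z]+d for d in np.diag([.004,.004,.01,.01])])
r=minimize(f,S[0],method="Nelder-Mead",options=dict(initial_simplex=S,xatol=1e-5,fatol=.1));print("rule free",r.x.round(4),r.fun)
t=s['tool_rot'];ph=np.degrees(np.arctan2(t[1],t[0]));print("tool y ang",2*ph-90, s['ee_pos'])
c,sn=np.cos(p[2]),np.sin(p[2])
d=q[:2]-p[:2];print("rule in pad",c*d[0]+sn*d[1],-sn*d[0]+c*d[1])
o=im[:,:,::-1].copy()
for b,col in((ruleb(z)(*q),(0,255,0)),(padb(*p),(0,0,255))):
    k=cv2.findContours((msk(m,b)>.5).astype(np.uint8),cv2.RETR_LIST,cv2.CHAIN_APPROX_NONE)[0];cv2.drawContours(o,k,-1,col,1)
cv2.imwrite("pics/w3f.png",o)
E
```

```text
pad [0.5593 0.2477 0.0375] 2.149464821599159 360.31764705882347 37942.0
rule 0.17485532114834917 [0.4394 0.2392 0.0561] 3.2139666239949403 1064.4980392156863 28934
rule free [0.4393 0.2395 0.0556 0.1731] 986.7647058823529
tool y ang 3.1497986736698635 [0.43977268 0.24157548 0.19565532]
rule in pad -0.12016737036273453 -0.003908032390148099
```

View pics/w3f.png

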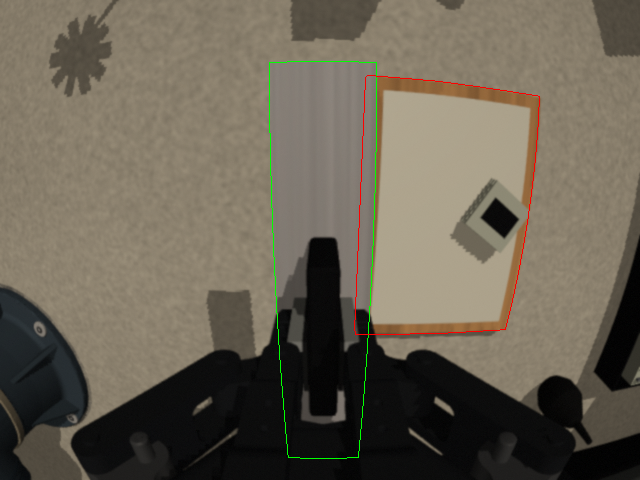

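Fits match the edges. The gap is 13 mm and the rule is 1.1° off the pad. I'll turn −1.1°, close in 3 mm, and descend to just above the desk.

```bash

python3 -m jog '[{"rx":0,"ry":0,"rz":-1.1,"x":3,"y":4,"z":-30,"claw":1},{"rx":0,"ry":0,"rz":0,"x":0,"y":0,"z":-35,"claw":1},{"rx":0,"ry":0,"rz":0,"x":0,"y":0,"z":-35,"claw":1},{"rx":0,"ry":0,"rz":0,"x":0,"y":0,"z":-30,"claw":1},{"rx":0,"ry":0,"rz":0,"x":0,"y":0,"z":-20,"claw":1},{"rx":0,"ry":0,"rz":0,"x":0,"y":0,"z":-15,"claw":1},{"rx":0,"ry":0,"rz":0,"x":0,"y":0,"z":0,"claw":1},{"rx":0,"ry":0,"rz":0,"x":0,"y":0,"z":0,"claw":1}]'
python3 - <<'E'
from wfit import *
import pickle
s=arm.state();m=arm.camera_model("wrist")
im=arm.read_camera("wrist");cv2.imwrite("pics/w4.png",im[:,:,::-1])
W={'im':im,'m':m,'s':s}
for l in("rule","pad","mounts"):
    d=arm.cut_out("wrist",l);W[l]=d;print(l,[(round(x['conf'],2),x['at'],int(x['region'].sum())) for x in d[:3]])
pickle.dump(W,open("W4.pkl","wb"))
rule=W['rule'][0]['region']
dark=cv2.dilate((im.max(2)<40).astype(np.uint8),np.ones((5,5)))>0
z=s['ee_pos'][2]-.0208;print(z)
q,v=fitw(m,rule.astype(float),ruleb(z),(.443,.244,.0375),dark&~rule);print("rule",q.round(4),q[2]*57.3,v,rule.sum())
if W['pad']:
  pad=W['pad'][0]['region']|W['mounts'][0]['region'] if W['mounts'] else W['pad'][0]['region']
  ob=cv2.morphologyEx(pad.astype(np.uint8),cv2.MORPH_CLOSE,np.ones((9,9))).astype(float)
  ig=(cv2.dilate(rule.astype(np.uint8),np.ones((3,3)))>0)|(dark&~pad)
  padb=lambda x,y,a:[box(x,y,a,.17,.25,0,.012)]
  p,v=fitw(m,ob,padb,(.5593,.2477,.0375),ig);print("pad",p.round(4),p[2]*57.3,v,ob.sum())
  c,sn=np.cos(p[2]),np.sin(p[2]);d=q[:2]-p[:2];print("rule in pad",c*d[0]+sn*d[1],-sn*d[0]+c*d[1])
E
```

```text
time_s: 6.92
ee_pos: [0.4431, 0.2463, 0.0312]
tool_rot: [0.694, 0.72, -0.001, -0.0]
wrist_force: [0.4, 0.4, -2.2]
width: 0.131
rule [(0.62, [194.8, 323.7], 28851)]
pad [(0.81, [208.4, 503.1], 75177), (0.64, [198.7, 322.8], 28579)]
mounts [(0.64, [288.2, 601.5], 6114)]
0.010400654523240835
rule [0.4426 0.2441 0.0352] 2.0179077898818814 1109.0901960784313 28851
pad [0.564  0.2473 0.0361] 2.068058045856593 1214.4823529411765 81237.0
rule in pad -0.12152245236453336 0.0011640299032294344
```

View pics/w4.png

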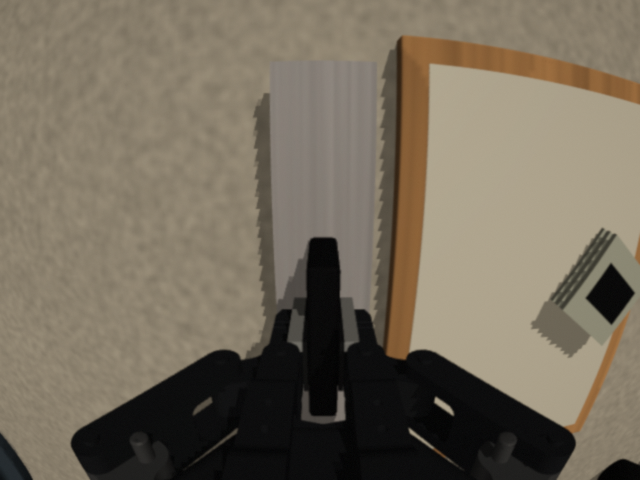

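Rule edge is at 377 px and the pad edge at 397 px, with 105 px = 44 mm, so a gap of 8–9 mm. The rule is parallel. Lower it onto the desk.

```bash

python3 -m jog '[{"rx":0,"ry":0,"rz":0,"x":0,"y":0,"z":-4,"claw":1},{"rx":0,"ry":0,"rz":0,"x":0,"y":0,"z":-4,"claw":1},{"rx":0,"ry":0,"rz":0,"x":0,"y":0,"z":-1,"claw":1},{"rx":0,"ry":0,"rz":0,"x":0,"y":0,"z":0,"claw":1}]'
python3 -m jog '[{"rx":0,"ry":0,"rz":0,"x":0,"y":0,"z":-1,"claw":1},{"rx":0,"ry":0,"rz":0,"x":0,"y":0,"z":0,"claw":1}]'
```

```text
time_s: 7.45
ee_pos: [0.4428, 0.2466, 0.022]
tool_rot: [0.694, 0.72, -0.0, -0.0]
wrist_force: [-0.5, 0.0, -2.5]
width: 0.128
time_s: 7.62
ee_pos: [0.4431, 0.2467, 0.0212]
tool_rot: [0.694, 0.72, -0.0, -0.0]
wrist_force: [-0.5, -1.4, -1.9]
width: 0.129
```

```bash

python3 -m jog '[{"rx":0,"ry":0,"rz":0,"x":0,"y":0,"z":-0.5,"claw":1},{"rx":0,"ry":0,"rz":0,"x":0,"y":0,"z":0,"claw":1}]'
python3 -m jog '[{"rx":0,"ry":0,"rz":0,"x":2,"y":0,"z":-0.5,"claw":1},{"rx":0,"ry":0,"rz":0,"x":2,"y":0,"z":0,"claw":1},{"rx":0,"ry":0,"rz":0,"x":2,"y":0.2,"z":0,"claw":1},{"rx":0,"ry":0,"rz":0,"x":0,"y":0,"z":0,"claw":1}]'
```

```text
time_s: 7.78
ee_pos: [0.4432, 0.2468, 0.0209]
tool_rot: [0.694, 0.72, 0.0, -0.0]
wrist_force: [-1.2, -0.5, -1.9]
width: 0.128
time_s: 8.12
ee_pos: [0.449, 0.2471, 0.0208]
tool_rot: [0.694, 0.72, 0.0, -0.0]
wrist_force: [-2.6, -0.5, 6.5]
width: 0.129
```

It's on the desk with about 8 N down. Now push in 1 mm steps until it meets the pad.

```bash

for i in 1; do python3 -m jog '[{"rx":0,"ry":0,"rz":0,"x":1,"y":0,"z":0,"claw":1},{"rx":0,"ry":0,"rz":0,"x":0,"y":0,"z":0,"claw":1}]'
python3 -m jog '[{"rx":0,"ry":0,"rz":0,"x":1,"y":0,"z":0,"claw":1},{"rx":0,"ry":0,"rz":0,"x":0,"y":0,"z":0,"claw":1}]'
python3 -m jog '[{"rx":0,"ry":0,"rz":0,"x":1,"y":0,"z":0,"claw":1},{"rx":0,"ry":0,"rz":0,"x":0,"y":0,"z":0,"claw":1}]'; done
```

```text
time_s: 8.28
ee_pos: [0.4497, 0.2471, 0.0208]
tool_rot: [0.694, 0.72, -0.0, -0.0]
wrist_force: [-5.1, 0.6, 7.1]
width: 0.129
time_s: 8.45
ee_pos: [0.4507, 0.2471, 0.0208]
tool_rot: [0.694, 0.72, -0.0, -0.0]
wrist_force: [-4.6, 1.4, 6.5]
width: 0.133
time_s: 8.62
ee_pos: [0.4517, 0.2471, 0.0209]
tool_rot: [0.694, 0.72, -0.0, -0.0]
wrist_force: [-5.0, -0.0, 7.3]
width: 0.128
```

```bash

python3 -m jog '[{"rx":0,"ry":0,"rz":0,"x":1,"y":0,"z":0,"claw":1},{"rx":0,"ry":0,"rz":0,"x":0,"y":0,"z":0,"claw":1}]'
python3 -m jog '[{"rx":0,"ry":0,"rz":0,"x":1,"y":0,"z":0,"claw":1},{"rx":0,"ry":0,"rz":0,"x":0,"y":0,"z":0,"claw":1}]'
python3 - <<'E'
from h import *
im=arm.read_camera("wrist");cv2.imwrite("pics/w5.png",im[:,:,::-1])
E
```

```text
time_s: 8.78
ee_pos: [0.4527, 0.2471, 0.0208]
tool_rot: [0.694, 0.72, -0.0, -0.0]
wrist_force: [-4.5, 0.4, 7.7]
width: 0.128
time_s: 8.95
ee_pos: [0.4537, 0.2471, 0.0208]
tool_rot: [0.694, 0.72, -0.0, -0.0]
wrist_force: [-4.4, -0.5, 7.7]
width: 0.127
```

View pics/w5.png

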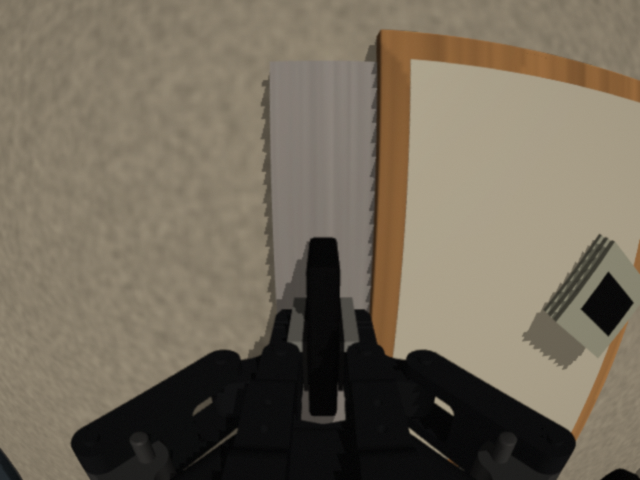

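The rule edge is at about 375 px and the pad edge at about 379, so 1–2 mm of gap remains and they are parallel. Continue to contact.

```bash

python3 -m jog '[{"rx":0,"ry":0,"rz":0,"x":1,"y":0,"z":0,"claw":1},{"rx":0,"ry":0,"rz":0,"x":0,"y":0,"z":0,"claw":1}]'
python3 -m jog '[{"rx":0,"ry":0,"rz":0,"x":0.7,"y":0,"z":0,"claw":1},{"rx":0,"ry":0,"rz":0,"x":0,"y":0,"z":0,"claw":1}]'
```

```text
time_s: 9.17
ee_pos: [0.4541, 0.2471, 0.0209]
tool_rot: [0.694, 0.72, -0.0, -0.001]
wrist_force: [-6.8, 0.8, 9.1]
width: 0.133
time_s: 9.33
ee_pos: [0.4542, 0.2472, 0.0209]
tool_rot: [0.694, 0.72, -0.001, -0.001]
wrist_force: [-10.9, 2.1, 11.3]
width: 0.126
```

Contact: force is rising with no motion. One more nudge to seat the edge, ease off the push, open, and lift.

```bash

python3 -m jog '[{"rx":0,"ry":0,"rz":0,"x":0.7,"y":0,"z":0,"claw":1},{"rx":0,"ry":0,"rz":0,"x":0,"y":0,"z":0,"claw":1},{"rx":0,"ry":0,"rz":0,"x":-1,"y":0,"z":0.3,"claw":1},{"rx":0,"ry":0,"rz":0,"x":0,"y":0,"z":0,"claw":0.8},{"rx":0,"ry":0,"rz":0,"x":0,"y":0,"z":0,"claw":0.65},{"rx":0,"ry":0,"rz":0,"x":0,"y":0,"z":0,"claw":0.65},{"rx":0,"ry":0,"rz":0,"x":0,"y":0,"z":0,"claw":0.65}]'
python3 -m jog '[{"rx":0,"ry":0,"rz":0,"x":0,"y":0,"z":10,"claw":0.65},{"rx":0,"ry":0,"rz":0,"x":0,"y":0,"z":20,"claw":0.65},{"rx":0,"ry":0,"rz":0,"x":0,"y":0,"z":40,"claw":0.65},{"rx":0,"ry":0,"rz":0,"x":0,"y":0,"z":40,"claw":0.65},{"rx":0,"ry":0,"rz":0,"x":0,"y":0,"z":40,"claw":0.65},{"rx":0,"ry":0,"rz":0,"x":0,"y":0,"z":20,"claw":0.65},{"rx":0,"ry":0,"rz":0,"x":0,"y":0,"z":0,"claw":0.65}]'
python3 - <<'E'
from wfit import *
import pickle
s=arm.state();m=arm.camera_model("wrist")
im=arm.read_camera("wrist");cv2.imwrite("pics/w6.png",im[:,:,::-1])
W={'im':im,'m':m,'s':s}
for l in("rule","pad","mounts"):
    d=arm.cut_out("wrist",l);W[l]=d;print(l,[(round(x['conf'],2),x['at'],int(x['region'].sum())) for x in d[:3]])
pickle.dump(W,open("W6.pkl","wb"))
rule=W['rule'][0]['region']
dark=cv2.dilate((im.max(2)<40).astype(np.uint8),np.ones((5,5)))>0
q,v=fitw(m,rule.astype(float),ruleb(0),(.455,.244,.0375),dark&~rule);print("rule",q.round(4),v,rule.sum())
pad=W['pad'][0]['region']|W['mounts'][0]['region']
ob=cv2.morphologyEx(pad.astype(np.uint8),cv2.MORPH_CLOSE,np.ones((9,9))).astype(float)
ig=(dark&~pad)
padb=lambda x,y,a:[box(x,y,a,.17,.25,0,.012)]
p,v=fitw(m,ob,padb,(.5593,.2477,.0375),ig);print("pad",p.round(4),v,ob.sum())
c,sn=np.cos(p[2]),np.sin(p[2]);d=q[:2]-p[:2];print("rule in pad",c*d[0]+sn*d[1],-sn*d[0]+c*d[1])
E
```

```text
time_s: 9.92
ee_pos: [0.4559, 0.247, 0.0206]
tool_rot: [0.694, 0.72, 0.0, 0.0]
wrist_force: [-0.4, -0.6, 0.5]
width: 0.346
time_s: 10.5
ee_pos: [0.4578, 0.2481, 0.1965]
tool_rot: [0.694, 0.72, 0.004, 0.001]
wrist_force: [0.2, 0.2, 0.2]
width: 0.349
rule [(0.65, [205.6, 317.1], 10956)]
pad [(0.57, [198.5, 419.4], 37981)]
mounts [(0.62, [219.5, 476.7], 2823)]
rule [0.4535 0.2453 0.0368] 300.74901960784314 10956
pad [0.5611 0.2478 0.0344] 1000.078431372549 40786.0
rule in pad -0.10762483847101453 0.0011236800611433935
```

View pics/w6.png

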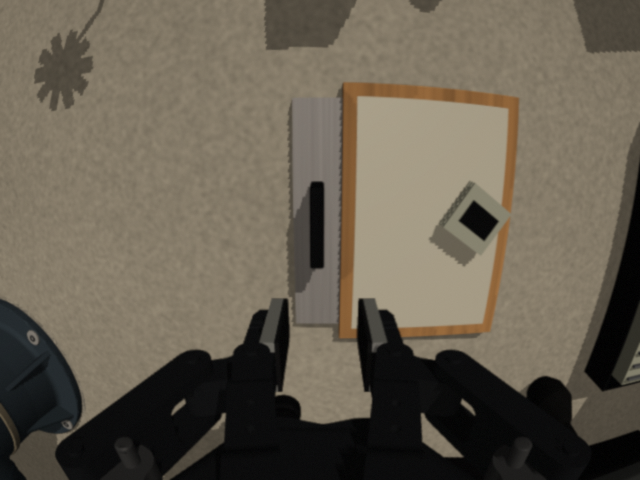

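The straightedge is down and released: x = −0.1076 m in the pad frame, y = +1 mm, parallel within 0.003 rad. Moving to the lid fin at about (0.522, −0.216), turning −102°.

```bash

python3 -m jog '[{"rx":0,"ry":0,"rz":-6.4,"x":4,"y":-29,"z":1,"claw":0.5},{"rx":0,"ry":0,"rz":-6.4,"x":4,"y":-29,"z":1,"claw":0.5},{"rx":0,"ry":0,"rz":-6.4,"x":4,"y":-29,"z":1,"claw":0.5},{"rx":0,"ry":0,"rz":-6.4,"x":4,"y":-29,"z":1,"claw":0.5},{"rx":0,"ry":0,"rz":-6.4,"x":4,"y":-29,"z":1,"claw":0.5},{"rx":0,"ry":0,"rz":-6.4,"x":4,"y":-29,"z":1,"claw":0.5},{"rx":0,"ry":0,"rz":-6.4,"x":4,"y":-29,"z":1,"claw":0.5},{"rx":0,"ry":0,"rz":-6.4,"x":4,"y":-29,"z":1,"claw":0.5}]'
python3 -m jog '[{"rx":0,"ry":0,"rz":-6.4,"x":4,"y":-29,"z":1,"claw":0.5},{"rx":0,"ry":0,"rz":-6.4,"x":4,"y":-29,"z":1,"claw":0.5},{"rx":0,"ry":0,"rz":-6.4,"x":4,"y":-29,"z":1,"claw":0.5},{"rx":0,"ry":0,"rz":-6.4,"x":4,"y":-29,"z":1,"claw":0.5},{"rx":0,"ry":0,"rz":-6.4,"x":4,"y":-29,"z":1,"claw":0.5},{"rx":0,"ry":0,"rz":-6.4,"x":4,"y":-29,"z":1,"claw":0.5},{"rx":0,"ry":0,"rz":-6.4,"x":4,"y":-29,"z":1,"claw":0.5},{"rx":0,"ry":0,"rz":-6.4,"x":4,"y":-29,"z":1,"claw":0.5}]'
python3 -m jog '[{"rx":0,"ry":0,"rz":0,"x":0,"y":0,"z":0,"claw":0.5},{"rx":0,"ry":0,"rz":0,"x":0,"y":0,"z":0,"claw":0.5}]'
python3 - <<'E'
from wfit import *
s=arm.state();m=arm.camera_model("wrist");print(s['q'].round(3))
t=s['tool_rot'];ph=np.degrees(np.arctan2(t[1],t[0]));print("tool y ang",2*ph-90, s['ee_pos'])
im=arm.read_camera("wrist")
W={'im':im,'m':m,'s':s}
for l in("case","lid_grip"):
    d=arm.cut_out("wrist",l);W[l]=d;print(l,[(round(x['conf'],2),x['at'],int(x['region'].sum())) for x in d[:3]])
pickle.dump(W,open("W7.pkl","wb"))
def cb(x,y,a):
    c,s=np.cos(a),np.sin(a);return [box(x,y,a,.2,.28,.085,.097),box(x-.065*c,y-.065*s,a,.044,.014,.097,.137)]
o=im[:,:,::-1].copy()
for b,col in((cb(.5857,-.2273,-.178),(0,0,255)),):
    k=cv2.findContours((msk(m,b)>.5).astype(np.uint8),cv2.RETR_LIST,cv2.CHAIN_APPROX_NONE)[0];cv2.drawContours(o,k,-1,col,1)
    for u in Pw(m,b[1]).round().astype(int): cv2.circle(o,tuple(map(int,u)),2,(255,255,0),-1)
cv2.imwrite("pics/w7.png",o)
E
```

```text
time_s: 11.37
ee_pos: [0.4866, 0.0135, 0.1972]
tool_rot: [0.938, 0.347, -0.001, -0.0]
wrist_force: [-0.0, 1.3, 0.2]
width: 0.499
time_s: 12.03
ee_pos: [0.5187, -0.2183, 0.205]
tool_rot: [0.996, -0.093, -0.001, -0.0]
wrist_force: [0.8, 0.1, -0.3]
width: 0.501
time_s: 12.2
ee_pos: [0.5188, -0.2181, 0.2047]
tool_rot: [0.996, -0.091, -0.002, -0.001]
wrist_force: [-0.1, -0.3, 0.1]
width: 0.498
[-0.398  0.315  0.026  1.285  0.     2.925]
tool y ang -100.41538987722598 [ 0.51875223 -0.21810949  0.20474681]
case [(0.94, [139.9, 320.9], 105164)]
lid_grip [(0.74, [142.3, 323.7], 103759), (0.71, [317.9, 32.3], 1909)]
```

View pics/w7.png

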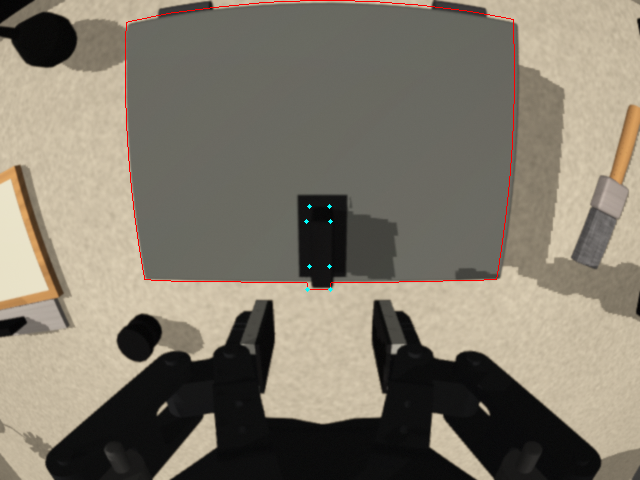

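The projected case and fin overlay match the picture (fin at (320,245), jaws centred at 322 px). Descend onto the fin and close.

```bash

python3 -m jog '[{"rx":0,"ry":0,"rz":0.2,"x":3,"y":2,"z":-30,"claw":0.5},{"rx":0,"ry":0,"rz":0,"x":0,"y":0,"z":-30,"claw":0.5},{"rx":0,"ry":0,"rz":0,"x":0,"y":0,"z":-23,"claw":0.5},{"rx":0,"ry":0,"rz":0,"x":0,"y":0,"z":-14,"claw":0.5},{"rx":0,"ry":0,"rz":0,"x":0,"y":0,"z":0,"claw":0.5},{"rx":0,"ry":0,"rz":0,"x":0,"y":0,"z":0,"claw":0.75},{"rx":0,"ry":0,"rz":0,"x":0,"y":0,"z":0,"claw":1},{"rx":0,"ry":0,"rz":0,"x":0,"y":0,"z":0,"claw":1}]' 70
python3 -m jog '[{"rx":0,"ry":0,"rz":0,"x":0,"y":0,"z":0,"claw":1},{"rx":0,"ry":0,"rz":0,"x":0,"y":0,"z":0,"claw":1},{"rx":0,"ry":0,"rz":0,"x":0,"y":0,"z":0,"claw":1},{"rx":0,"ry":0,"rz":0,"x":0,"y":0,"z":0,"claw":1}]'
python3 - <<'E'
from wfit import *
im=arm.read_camera("wrist");cv2.imwrite("pics/w8.png",im[:,:,::-1])
E
```

```text
time_s: 13.02
ee_pos: [0.5224, -0.2183, 0.1111]
tool_rot: [0.996, -0.089, 0.0, 0.004]
wrist_force: [-5.1, -19.6, -4.3]
width: 0.147
time_s: 13.35
ee_pos: [0.5224, -0.2183, 0.1111]
tool_rot: [0.996, -0.089, 0.0, 0.003]
wrist_force: [-4.9, -16.2, -3.3]
width: 0.151
```

View pics/w8.png

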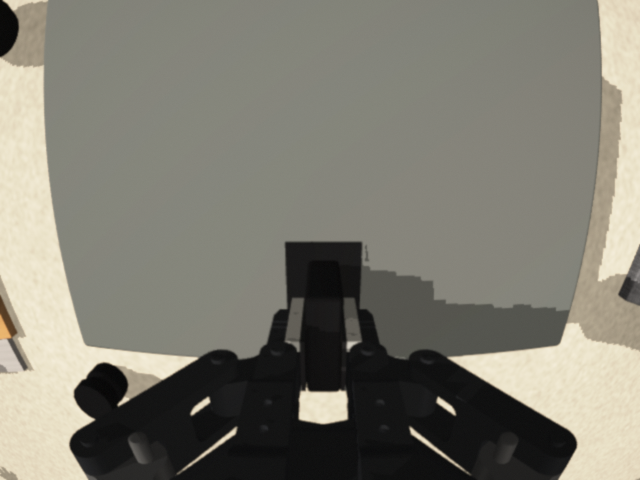

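The fin is gripped. There's a −16 N side load from about 2 mm of offset in y, so I'll relieve that first. Then I'll pull slowly along the arc, turning with the lid.

```bash

python3 -m jog '[{"rx":0,"ry":0,"rz":0,"x":-0.4,"y":-1,"z":0,"claw":1},{"rx":0,"ry":0,"rz":0,"x":0,"y":-1,"z":0,"claw":1},{"rx":0,"ry":0,"rz":0,"x":0,"y":0,"z":0,"claw":1}]'
python3 -m jog '[{"rx":0.06,"ry":0.35,"rz":0,"x":0.2,"y":0,"z":1,"claw":1},{"rx":0.06,"ry":0.35,"rz":0,"x":0.2,"y":0,"z":1,"claw":1},{"rx":0,"ry":0,"rz":0,"x":0,"y":0,"z":0,"claw":1}]'
python3 -m jog '[{"rx":0.06,"ry":0.35,"rz":0,"x":0.2,"y":0,"z":1,"claw":1},{"rx":0.06,"ry":0.35,"rz":0,"x":0.2,"y":0,"z":1,"claw":1},{"rx":0,"ry":0,"rz":0,"x":0,"y":0,"z":0,"claw":1}]'
```

```text
time_s: 13.65
ee_pos: [0.5223, -0.2184, 0.111]
tool_rot: [0.996, -0.089, 0.001, 0.001]
wrist_force: [-2.3, -6.7, -1.7]
width: 0.15
time_s: 13.9
ee_pos: [0.5226, -0.2184, 0.1127]
tool_rot: [0.996, -0.088, -0.006, 0.001]
wrist_force: [-3.4, -8.2, -2.1]
width: 0.147
time_s: 14.15
ee_pos: [0.5229, -0.2185, 0.1146]
tool_rot: [0.996, -0.088, -0.012, 0.0]
wrist_force: [-3.8, -7.7, 0.7]
width: 0.148
```

z rose 3.6 mm with no pull force, which is suspicious. I'll check for slip.

```bash

python3 - <<'E'
from wfit import *
im=arm.read_camera("wrist");cv2.imwrite("pics/w9.png",im[:,:,::-1])
i2=arm.read_camera("scene");cv2.imwrite("pics/s9.png",cv2.resize(i2[200:430,150:430,::-1],None,fx=2.5,fy=2.5))
s=arm.state();print(s['wrist_force'],s['torque'])
E
```

```text
[-4.02666861 -7.89803681  0.1462288 ] [-1.32576976  0.54886865 -0.17843119]
```

View pics/w9.png

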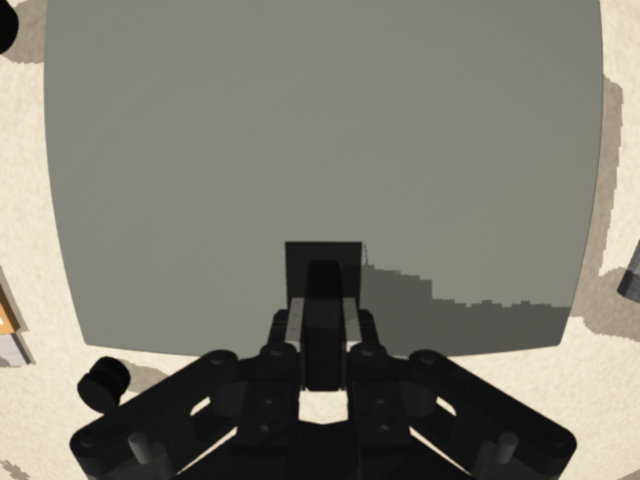

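View pics/s9.png

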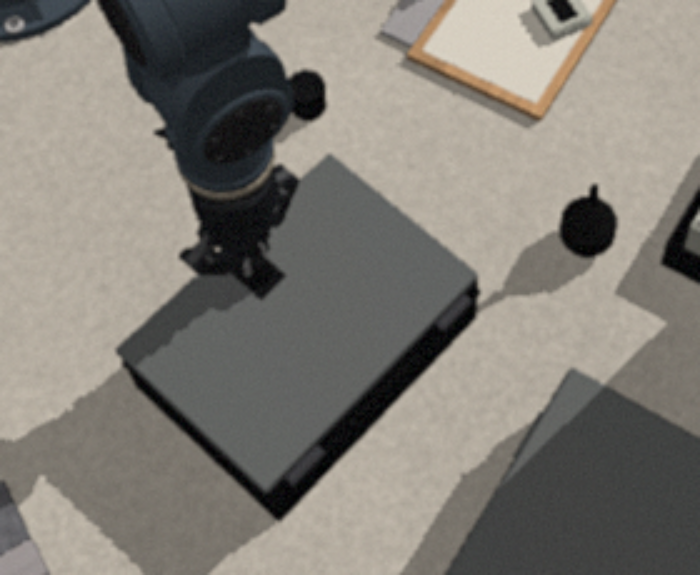

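The lid and fin sit identically relative to the gripper in both wrist pictures, so there is no slip and the lid is following. Continue slowly.

```bash

python3 -m jog '[{"rx":0.06,"ry":0.35,"rz":0,"x":0.2,"y":-0.5,"z":1,"claw":1},{"rx":0.06,"ry":0.35,"rz":0,"x":0.2,"y":-0.5,"z":1,"claw":1},{"rx":0,"ry":0,"rz":0,"x":0,"y":0,"z":0,"claw":1}]'
python3 -m jog '[{"rx":0.06,"ry":0.35,"rz":0,"x":0.2,"y":0,"z":1,"claw":1},{"rx":0.06,"ry":0.35,"rz":0,"x":0.2,"y":0,"z":1,"claw":1},{"rx":0,"ry":0,"rz":0,"x":0,"y":0,"z":0,"claw":1}]'
python3 -m jog '[{"rx":0.06,"ry":0.35,"rz":0,"x":0.2,"y":0,"z":1,"claw":1},{"rx":0.06,"ry":0.35,"rz":0,"x":0.2,"y":0,"z":1,"claw":1},{"rx":0,"ry":0,"rz":0,"x":0,"y":0,"z":0,"claw":1}]'
```

```text
time_s: 14.5
ee_pos: [0.5233, -0.2186, 0.1167]
tool_rot: [0.996, -0.088, -0.019, -0.001]
wrist_force: [-5.1, -3.6, 0.2]
width: 0.15
time_s: 14.75
ee_pos: [0.5236, -0.2186, 0.1186]
tool_rot: [0.996, -0.088, -0.025, -0.001]
wrist_force: [-4.3, -4.6, -0.8]
width: 0.15
time_s: 15.0
ee_pos: [0.524, -0.2187, 0.1206]
tool_rot: [0.996, -0.088, -0.031, -0.002]
wrist_force: [-4.7, -5.5, 0.6]
width: 0.15
```

```bash

cat > lid.py <<'E'
from wfit import *
import sys
# case pose
X,Y,A=.5857,-.2280,-.178
c,s=np.cos(A),np.sin(A)
def w(pc): pc=np.atleast_2d(pc);return np.c_[X+c*pc[:,0]-s*pc[:,1],Y+s*pc[:,0]+c*pc[:,1],pc[:,2]]
def lidpts(th):
    P0=np.array([[a,b,z] for a in(-.1,.1) for b in(-.14,.14) for z in(.085,.097)])
    d=P0-[.1,0,.085];x=d[:,0]*np.cos(th)+d[:,2]*np.sin(th);z=-d[:,0]*np.sin(th)+d[:,2]*np.cos(th)
    return w(np.c_[x+.1,P0[:,1],z+.085])
if __name__=="__main__":
    tag=sys.argv[1]
    for cam in("wrist","scene"):
        m=arm.camera_model(cam);im=arm.read_camera(cam)
        o=im[:,:,::-1].copy()
        for th,col in((0,(0,0,255)),(float(sys.argv[2]),(0,255,0))):
            L=lidpts(th)
            E=[(0,4),(0,1),(1,5),(4,5),(1,3),(5,7),(3,7),(2,3),(0,2)]
            for i,j in E:
                g=np.linspace(0,1,20)[:,None];q=L[i]*(1-g)+L[j]*g
                u=Pw(m,q) if cam=="wrist" else P(m,q)
                cv2.polylines(o,[np.round(u*8).astype(np.int32)],False,col,1,cv2.LINE_AA,3)
        if cam=="scene": o=cv2.resize(o[200:430,150:430],None,fx=2.5,fy=2.5)
        cv2.imwrite(f"pics/{cam}_{tag}.png",o)
E
python3 lid.py a .057
```

```text
(no output)
```

View pics/wrist_a.png

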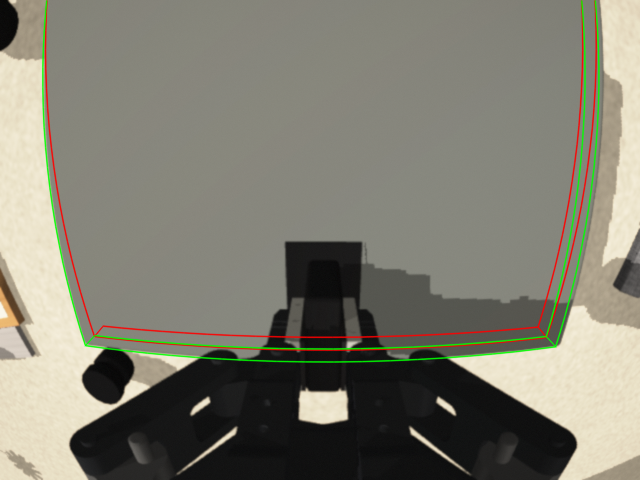

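View pics/scene_a.png

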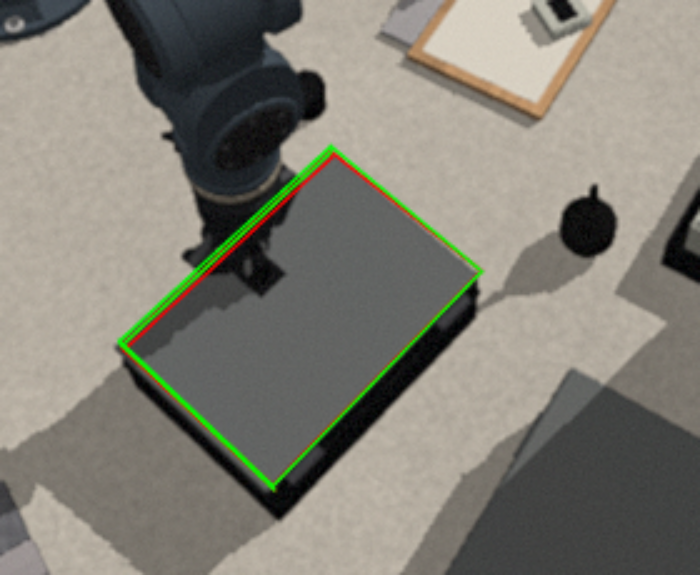

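The lid edge follows the 0.057 rad outline (green) in both cameras, so the lid is opening with the hand. Continue to about 0.125 rad: 11 mm more over 10 rows.

```bash

python3 -m jog '[{"rx":0.06,"ry":0.36,"rz":0,"x":0.2,"y":-0.1,"z":1.1,"claw":1},{"rx":0.06,"ry":0.36,"rz":0,"x":0.2,"y":-0.1,"z":1.1,"claw":1},{"rx":0.06,"ry":0.36,"rz":0,"x":0.2,"y":-0.1,"z":1.1,"claw":1},{"rx":0.06,"ry":0.36,"rz":0,"x":0.2,"y":-0.1,"z":1.1,"claw":1},{"rx":0.06,"ry":0.36,"rz":0,"x":0.2,"y":-0.1,"z":1.1,"claw":1},{"rx":0,"ry":0,"rz":0,"x":0,"y":0,"z":0,"claw":1}]'
python3 -m jog '[{"rx":0.06,"ry":0.36,"rz":0,"x":0.3,"y":-0.1,"z":1.1,"claw":1},{"rx":0.06,"ry":0.36,"rz":0,"x":0.3,"y":-0.1,"z":1.1,"claw":1},{"rx":0.06,"ry":0.36,"rz":0,"x":0.3,"y":-0.1,"z":1.1,"claw":1},{"rx":0.06,"ry":0.36,"rz":0,"x":0.3,"y":-0.1,"z":1.1,"claw":1},{"rx":0.06,"ry":0.36,"rz":0,"x":0.3,"y":-0.1,"z":1.1,"claw":1},{"rx":0,"ry":0,"rz":0,"x":0,"y":0,"z":0,"claw":1},{"rx":0,"ry":0,"rz":0,"x":0,"y":0,"z":0,"claw":1},{"rx":0,"ry":0,"rz":0,"x":0,"y":0,"z":0,"claw":1}]'
python3 lid.py b .125; python3 -c "
from h import *
i=arm.read_camera('top');cv2.imwrite('pics/t_end.png',cv2.resize(i[150:350,100:560,::-1],None,fx=1.7,fy=1.7))
s=arm.state();print(s['time_s'],s['ee_pos'],s['tool_rot'],s['wrist_force'],s['joint_vel'].round(4),s['width'])"
```

```text
time_s: 15.6
ee_pos: [0.5252, -0.219, 0.1258]
tool_rot: [0.995, -0.088, -0.047, -0.003]
wrist_force: [-4.5, -4.1, -0.7]
width: 0.146
time_s: 16.27
ee_pos: [0.5266, -0.2192, 0.131]
tool_rot: [0.994, -0.088, -0.063, -0.005]
wrist_force: [-3.5, -3.1, -1.3]
width: 0.149
16.4167 [ 0.52660723 -0.21924332  0.13098411] [ 0.99414317 -0.08796047 -0.06260492 -0.00478971] [-3.16634816 -3.51561836 -1.19811966] [ 0.0011 -0.0001 -0.0011  0.0002 -0.0016  0.0015] 0.1526300897120246
```

View pics/wrist_b.png

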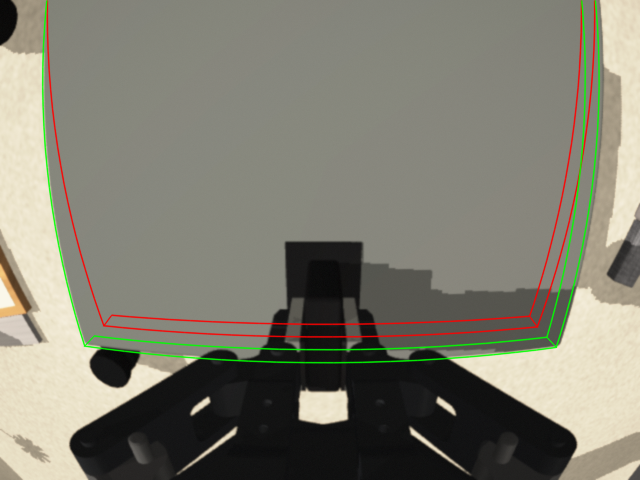

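View pics/scene_b.png

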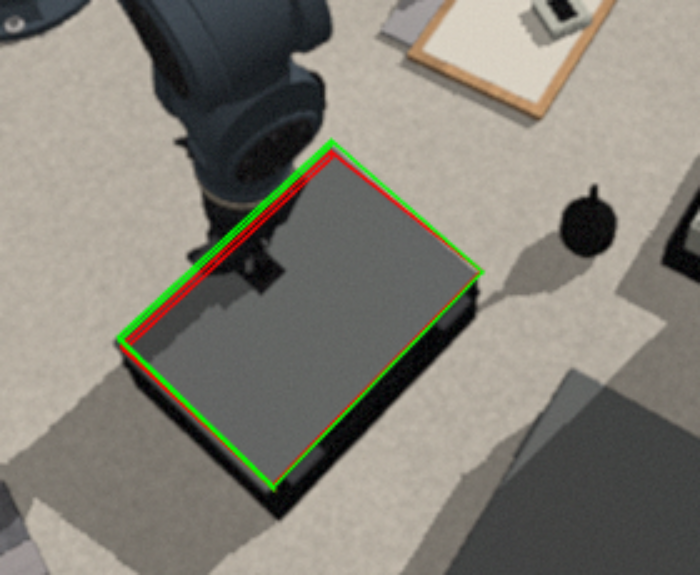

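View pics/t_end.png

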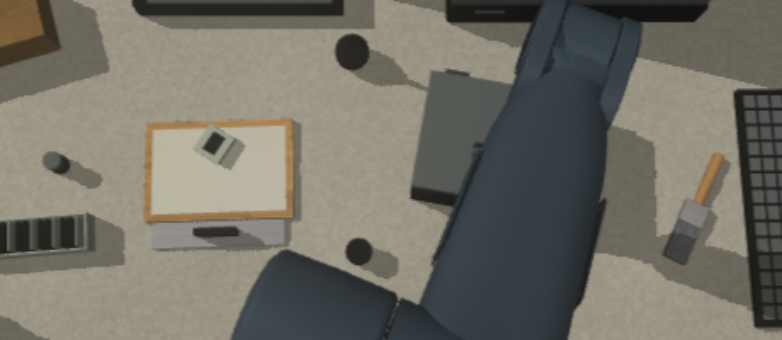

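The lid edges lie on the 0.125 rad outline in both cameras, the tool tilt (0.126 rad) agrees, and the arm is still. The rule is against the pad edge and the bystanders are where they started. Handing in.

```bash
python3 -c "
from rig import arm
print(arm.job_done())"
```

```text
the job is handed in; nothing more can be done
None
```

The straightedge is lying flush along the pad's near edge, released, and the gripper is holding the lid by its grip about 25 mm open. I handed the job in at about 16.4 s; it reports no verdict.

- **Straightedge:** I pushed it against the pad until the force rose without motion, then let go. The wrist camera then put it at x −0.1076 m and y +1 mm in the pad's frame, parallel within about 0.003 rad. I did not re-measure it after that. The last top picture still shows it along the edge.
- **Lid:** It came up slowly, about 1 mm per row. At the end its edges matched the 0.125 rad outline in the wrist and scene cameras, and the tool's tilt agreed at 0.126 rad. The arm was still.
- **Bystanders:** The loupe, blower, mounts, brush, canister and rack look unmoved in the last top picture, judged by eye and not measured.

**Checks that disagreed:**
- **Pull force:** The wrist force never showed the expected 10–18 N break-away pull, nor clearly the lid's weight; its vertical part stayed within about ±2 N. I relied on the pictures for the lid angle instead.
- **Side load:** About 3–4 N remained on the grip after I eased off an initial 16–20 N sideways load.
- **Pad fits:** The estimates of the pad's position from different views differed by up to about 5 mm, which is why I seated the straightedge by contact.

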